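# Sort two tested modules and hold the tester's guard open

## Robot

A 7-joint arm with a two-finger parallel gripper is mounted at the origin on a cart in front of the work surface, level with it; the furniture and walls round the work are solid. World frame = base frame: x ahead of the robot, y to its left, z up, the work surface at z = 0. Lengths are in m, angles in rad, forces in N, time in s.
With the tool pointing down it reaches from about 0.425 to 0.875 m from the base axis. Payload 4.7 kg.
Tool frame: the origin (TCP) lies at the very end of the fingers, on their centre line; the grasp point (between the pads) lies 19 mm behind it; z points along the fingers, y is the direction in which the jaws open and shut (so a half turn about z gives the same grasp; the last joint's range is limited). The gripper opens to 87 mm and grips with 3 to 60 N. Pads are 19 mm wide; open, the fingers measure 117 mm over their backs; the gripper's body (75 mm by 190 mm) begins 51 mm behind the grasp point.
Start: joints at [-1.214, 0.321, -0.07, 1.45, 0.023, 1.371, -0.057], TCP at [0.219, 0.612, 0.223] pointing down, gripper open.
Joint ranges: [-2.86, 2.86], [-0.3, 2.09], [-1.38, 1.24], [0.06, 2.45], [-1.56, 4.7], [0.09, 2.05], [-2.69, 2.69]. Speed limits (rad/s): [2.57, 2.57, 3.14, 3.14, 3.14, 3.14, 3.14].

## Interface

Orientations are given as a rotation vector (axis times angle).
In Python, from bench import ctrl gives the robot as it stands. The module is installed in compiled form; this text tells all that it offers.
- The arm moves only by the tool move_arm, never from a script. Its arguments are lists of equal length, an entry for each row: "dp": the shift along the tool's x, y, z in units of 30 mm (1.0 is 30 mm), a list of three; "turn": the turn about the tool's z in units of 5 degrees (1.0 is 5 degrees); "jaw": the opening, from -1 (shut) to 1 (fully open). A call has 1 to 5 rows; each row is the pose to reach, as a shift and turn from the pose commanded when the call began, along the tool's axes at that moment; what a row does not reach only later rows make up. A row lasts 1/10 s, in which the tool goes at most 50 mm and 8.59 degrees, less where a joint would pass 70% of its speed; a pose out of reach is approached as far as the arm can. A call with a gripper value outside its range is refused whole. The fingers move at their own pace and stop on an object; "grip_force" is the grip in N (left out, the last holds). Time passes only in rows, so rows that repeat a pose let the fingers close. It gives the time, the measured TCP pose, the force and the opening at its end, in the units of the state.
- ctrl.get_state(): the state, without advancing time (a new reading comes with each control period).
- ctrl.get_image(name): name is "scene" or "top" or "wrist"; returns the picture (480x640x3 uint8, red, green, blue); there is no depth.
- ctrl.camera_info(name): a dict with "intrinsics" (3x3 intrinsics, pixels), "dist" ([k1, k2, p1, p2, k3] as OpenCV has them; the pictures are not rectified), "extrinsics" (4x4, takes a point from world to camera coordinates). Camera axes: x right, y up, looking along -z (the intrinsics and any distortion apply to the point x, -y, -z); pixel columns grow to the right and rows downward; lengths in m; the calibration is good to about 2 mm. A picture is of the moment at which its call begins: read the wrist's pose just before it. camera_info takes no time and is no camera call; for the wrist camera it gives the pose at the moment of the call.
- ctrl.close_job(): hands the job in, once; it reports no verdict.
Trained networks look in the newest picture that a camera, given by its name, has taken for a name from the list of things; names that differ only in an ending like _2 or _b are one class to them, and where a whole thing is asked for, a point or a joint stands for the part that bears it (a point fixed in the world has none). Each returns a list of dicts, best first, with "confidence" (0 to 1); they miss things now and then, are a little off and sometimes report something else, mostly with a low value. They report only what shows in the picture. A call takes as long as a camera call.
- ctrl.look_for(camera, target): "rect" ([centre column, centre row, width, height] in pixels, round what is visible of it).
- ctrl.masks_of(camera, target): "region" (480x640 bool, what is visible of it) and "rect" ([centre column, centre row, width, height] in pixels, round what is visible of it).
The state is a dict: "time": time; "joint_positions": joint angles; "qd": joint speeds; "joint_torque": joint torques, N m; "position": TCP position; "tool_rot": TCP orientation; "ft_force": force on the tool from outside, world axes, zero at the start; "torque": the same for the moment, N m; "grip_width": opening from 0.0 (shut) to 1.0 (fully open).
Only numpy, scipy, OpenCV 4.12 (cv2) and the standard library are available. Lean on these libraries where they do the work, as an engineer would, in place of code of your own. Each camera call takes 0.05 s, during which the arm holds its last target. There are 200 camera calls.

## Task

Clear the tested modules away: seat the module with the green tag upright and fully down in the green-marked nest and the one with the red tag in the red-marked nest, and let go of both while the tester's guard is still shut. Then raise the self-closing blue guard by its orange handle bar to 45 degrees, its pointer at the long yellow mark on the arc, so that the tester can be loaded; finish while still holding it there steadily with the fingers, because it would fall shut. Leave the pen, coil, tweezers and bead dish where they lie.

Things in the scene. Friction and masses are not known exactly. Their poses are not given: they have to be found in the camera images.
- module_green_center (a point): centre (half-way up, 17 mm above its underside) of the loose grey module with a round green tag on top; box 40 mm along its x, 64 mm along its y, 34 mm high, about 0.15 kg; stands upright on the bench at the start (its underside on z = 0)
- module_red_center (a point): centre (half-way up, 17 mm above its underside) of the loose grey module with a round red tag on top; box 40 mm along its x, 64 mm along its y, 34 mm high, about 0.15 kg; stands upright on the bench at the start (its underside on z = 0)
- nest_green_pocket (a point): centre of the pocket floor of the fixed aluminium nest marked with green strips at both ends; block 64 mm (x) by 104 mm (y) by 12 mm high; open pocket 46 mm (x) by 70 mm (y), 8 mm deep, its floor 4 mm above the bench; a seated module's y axis runs along the pocket's y axis, either way round
- nest_red_pocket (a point): centre of the pocket floor of the fixed aluminium nest marked with red strips at both ends; block 64 mm (x) by 104 mm (y) by 12 mm high; open pocket 46 mm (x) by 70 mm (y), 8 mm deep, its floor 4 mm above the bench; a seated module's y axis runs along the pocket's y axis, either way round
- guard (a joint): opening angle of the tester's hinged guard (blue frame, clear window, 250 g or so), rad: 0 shut (level), grows as its front edge rises, stop at 1.30; a spring and its weight shut it (about 2 N at the handle at 45 degrees = 0.785 rad)
- tester: low grey tester fixed to the bench, 156 (x) x 130 (y) mm, 54 mm high, origin under its middle, x from the handle side to the hinge. On its -y side (right, 73 mm from the middle) a thin steel arc of 120 mm radius about the hinge rises to 166 mm; white marks at 0, 15, 30, 60 degrees, a longer yellow one at 45. A yellow pointer on the guard's right edge runs along it
- guard_hinge (a point): middle of the guard's hinge line, 50 mm above the bench at the tester's far edge, 72 mm behind its middle; its axes are those of the tester: x points from the front (handle side) to the hinge, y along the hinge line, z up
- guard_handle (a point): middle of the guard's orange round handle bar, 10 mm in diameter and 82 mm long along the hinge direction, 186 mm from the hinge line in the guard's plane (when shut straight toward -x of guard_hinge, 50 mm above the bench); 31 mm free gap between bar and guard frame; two steel rods join the bar's ends to the guard
- bench_vice: teal bench vice fixed at the right front of the bench, an obstacle that never moves: it fills x from 0.378 to 0.545, y from -0.274 to -0.166, up to 109 mm above the bench; its origin lies 45 mm below the bench top at x = 0.474, y = -0.22. Pass over it high
- marker_pen: black and white marker pen, 17 x 135 x 16 mm, lying loose on the bench; bystander
- copper_coil: copper wire ring, 64 mm wide, 10 mm high, loose on the bench; bystander
- tweezers: steel tweezers, 14 x 126 x 10 mm, loose on the bench; bystander
- bead_dish: round aluminium dish with beads, 66 mm wide, 11 mm high, loose on the bench; bystander

How it is judged:
By the outcome, as a careful person would: the job done as asked, in the order asked, and still so for the second after the job is handed in, while the arm keeps its last pose, push and grip.
It also fails if it takes over 72 s, if anything falls off the work surface, if the arm or the gripper's body presses on something with over 40 N, if the wrist force passes 120 N, or if a joint passes its speed limit or range.

## Working session

There is one attempt and no reset: what is moved stays moved. The work goes in short steps, Python scripts to look and compute and a tool call to move; the robot and the scene stay as the last step left them, time stands still between calls to the robot, and variables do not carry over. Pictures are saved under pics/ and viewed, about 8 in all and at most 12, crops included, and the job is handed in when it is done.

Besides the shell and the picture viewer there is one more tool, called after "Call:" as a command line: name --pt "numbers of a row" for each row, then --argument value for the rest. move_arm: Moves the arm, as the interface text tells. Its arguments: {"type":"object","properties":{"dp":{"type":"array","items":{"type":"array","items":{"type":"number"}}},"turn":{"type":"array","items":{"type":"number"}},"jaw":{"type":"array","items":{"type":"number"}},"grip_force":{"type":"number"}},"required":["dp","turn","jaw"]}

```bash
mkdir -p pics; ls; python3 - <<'E'
from bench import ctrl
import cv2, numpy as np
np.set_printoptions(precision=4,suppress=True)
s=ctrl.get_state();print(s['time'],s['position'],s['tool_rot'],s['grip_width'],s['ft_force'])
for c in ['scene','top']:
    im=ctrl.get_image(c);cv2.imwrite(f'pics/{c}0.png',im[:,:,::-1])
    i=ctrl.camera_info(c);print(c,i)
    for t in ['module_green_center','module_red_center','nest_green_pocket','nest_red_pocket','guard_handle','tester','guard']:
        try: print(t,[(np.round(d['rect'],1),round(d['confidence'],2)) for d in ctrl.look_for(c,t)[:3]])
        except Exception as e: print(t,e)
E
```

```text
pics
0.0 [0.2184 0.6116 0.2215] [-0.5358 -3.0953  0.003 ] 0.9960987047404564 [ 0.2439 -0.003  -0.1738]
scene {'intrinsics': array([[541.9733,   0.    , 318.4936],
       [  0.    , 541.9733, 236.3613],
       [  0.    ,   0.    ,   1.    ]]), 'dist': array([-0.0081,  0.    ,  0.    ,  0.    ,  0.    ]), 'extrinsics': array([[-0.4406, -0.8977, -0.0108,  0.3702],
       [ 0.5222, -0.266 ,  0.8103, -0.2857],
       [-0.7302,  0.3513,  0.5859, -0.798 ],
       [ 0.    ,  0.    ,  0.    ,  1.    ]])}
module_green_center [(array([334.1, 292.6,  41.5,  35.5]), 0.82)]
module_red_center [(array([249. , 317.5,  37.6,  29.8]), 0.58)]
nest_green_pocket [(array([298.2, 254.4,  58.3,  31.7]), 0.68)]
nest_red_pocket [(array([218.4, 277.9,  59.1,  44.9]), 0.86)]
guard_handle [(array([375.1, 223.1,  81.4,  54. ]), 0.62)]
tester [(array([376.5, 208.1,  86.7, 105.6]), 0.64)]
guard [(array([377.4, 220.2,  79.9,  56.4]), 0.77), (array([332.6, 291.6,  38. ,  34.7]), 0.23)]
top {'intrinsics': array([[450.959 ,   0.    , 312.6919],
       [  0.    , 450.959 , 239.8904],
       [  0.    ,   0.    ,   1.    ]]), 'dist': array([-0.0253,  0.    ,  0.    ,  0.    ,  0.    ]), 'extrinsics': array([[ 0.0213, -0.9997, -0.0096,  0.1328],
       [ 0.996 ,  0.0204,  0.087 , -0.5687],
       [-0.0868, -0.0114,  0.9962, -1.0791],
       [ 0.    ,  0.    ,  0.    ,  1.    ]])}
module_green_center [(array([296.9, 302. ,  29.9,  23.7]), 0.86)]
module_red_center [(array([228.9, 297.4,  28.9,  18.1]), 0.66)]
nest_green_pocket [(array([297.4, 237.4,  45.4,  30.4]), 0.78), (array([296. , 299.9,  30. ,  27.1]), 0.39)]
nest_red_pocket [(array([224.6, 235.2,  44. ,  30.1]), 0.84)]
guard_handle [(array([370.6, 248.8,  59.2,  84.3]), 0.82)]
tester [(array([375.8, 250.7,  78.4,  89.6]), 0.9)]
guard [(array([369.6, 250.1,  58. ,  85.4]), 0.71)]
```

```bash
python3 - <<'E'
import cv2
im=cv2.imread('pics/top0.png')[170:350,170:440]
cv2.imwrite('pics/topc.png',cv2.resize(im,None,fx=2.96,fy=2.96,interpolation=cv2.INTER_CUBIC))
E
```

```text
(no output)
```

View pics/topc.png

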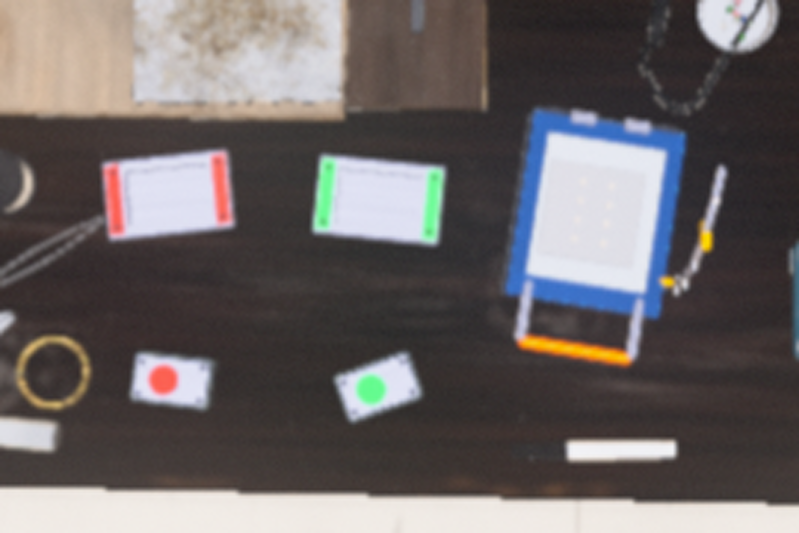

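View pics/scene0.png

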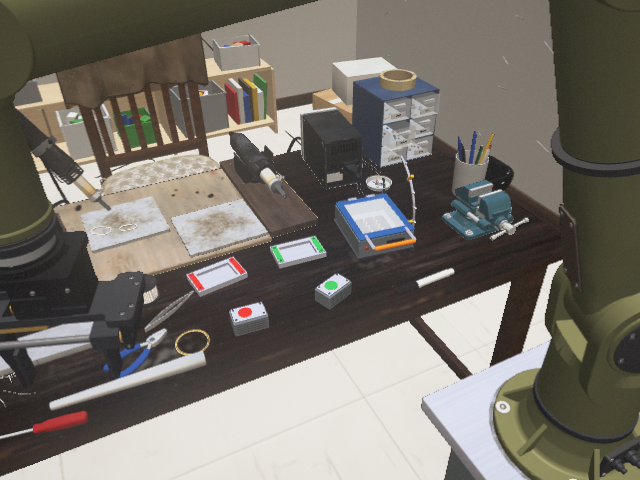

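The top picture (crop scale 2.96, offset 170,170) shows the red nest at about (227,236), the green nest at (298,237), the red module at (228,299), the green module at (298,301), and the orange bar at (365,288). The guard is shut. The tags sit off the modules' centres, so I'll fit the outlines instead.

```bash
cat > h.py <<'E'
from bench import ctrl
import cv2, numpy as np
from scipy.spatial.transform import Rotation as R
np.set_printoptions(precision=4,suppress=True)
F=np.diag([1,-1,-1.])
def toplane(info,uv,z):
    uv=np.asarray(uv,float).reshape(-1,1,2)
    n=cv2.undistortPoints(uv,info['intrinsics'],np.array(info['dist'])).reshape(-1,2)
    E=info['extrinsics'];Rw=E[:3,:3];c=-Rw.T@E[:3,3]
    d=(F@np.c_[n,np.ones(len(n))].T).T@Rw
    return (c+d*((z-c[2])/d[:,2])[:,None])[:,:2]
def rectfit(info,mask,z):
    "min-area rect on plane z: centre, (short,long), yaw deg of the long side"
    v,u=np.nonzero(mask)
    P=toplane(info,np.c_[u,v],z)
    (c,s,a)=cv2.minAreaRect((P*1000).astype(np.float32))
    if s[0]>s[1]: s=s[::-1]; a+=90
    a=(a+180)%180-90   # yaw of the short side = module x axis (long = y)
    return np.array(c)/1000,np.array(s),a
def biggest(m):
    n,l,st,_=cv2.connectedComponentsWithStats(m.astype(np.uint8))
    return l==1+np.argmax(st[1:,4])
E
python3 - <<'E'
from h import *
im=ctrl.get_image('top');info=ctrl.camera_info('top')
E=info['extrinsics'];print('cam',-E[:3,:3].T@E[:3,3])
hsv=cv2.cvtColor(im,cv2.COLOR_RGB2HSV);V=hsv[...,2]
def box(u,v,w,h):
    m=np.zeros(V.shape,bool);m[int(v-h/2):int(v+h/2),int(u-w/2):int(u+w/2)]=1;return m
for n,b,z in [('mg',(297,302,40,34),.034),('mr',(229,298,40,32),.034),('ng',(298,237,56,42),.012),('nr',(226,236,56,42),.012)]:
    print(n,rectfit(info,biggest(box(*b)&(V>110)),z))
m=(hsv[...,1]>150)&(hsv[...,0]>8)&(hsv[...,0]<20)&(V>150)&box(365,288,60,30)
print('bar',rectfit(info,biggest(m),.053))
m=(hsv[...,0]>100)&(hsv[...,0]<125)&(hsv[...,1]>130)&box(375,245,90,90)
print('frame',rectfit(info,biggest(m),.055))
for t in ['module_green_center','module_red_center']:
    d=ctrl.masks_of('top',t)[0];print(t,rectfit(info,d['region'],.034))
E
```

```text
cam [0.4699 0.132  1.1257]
mg (array([0.4189, 0.1782]), array([40.3783, 64.0333]), -69.22738265991211)
mr (array([0.4199, 0.3468]), array([40.5058, 64.5714]), 84.64865112304688)
ng (array([0.5736, 0.1827]), array([ 68.4655, 107.8348]), 85.46076202392578)
nr (array([0.5731, 0.3679]), array([ 68.7043, 124.6911]), -82.7968544960022)
bar (array([0.4522, 0.0213]), array([11.6312, 88.4609]), 81.7607421875)
frame (array([0.5615, 0.0048]), array([125.0188, 150.5356]), -8.272415161132812)
module_green_center (array([0.4007, 0.4528]), array([ 7.0127, 26.2825]), 67.89201354980469)
module_red_center (array([0.4203, 0.3452]), array([42.7092, 66.8834]), 84.23461151123047)
```

```bash
cat >> h.py <<'E'
def plan(x,y,z,lng):
    "dp,turn (tool units) from the current pose so TCP->xyz, tool x along world yaw lng (mod 180)"
    s=ctrl.get_state();p=np.array(s['position']);T=R.from_rotvec(s['tool_rot']).as_matrix()
    d=T.T@(np.array([x,y,z])-p)/.03
    yx=np.degrees(np.arctan2(T[1,0],T[0,0]))
    t=-(lng-yx)  # tool z down: positive turn = clockwise seen from above
    t=(t+90)%180-90
    print('t %.2f'%s['time'],'pos',p,'xyaw %.1f'%yx,'tilt',T[:,2],'grip %.3f'%s['grip_width'],'F',np.array(s['ft_force']),'q7 %.2f'%s['joint_positions'][6])
    print('  dp',d,'turn %.2f (deg %.1f)'%(t/5,t))
E
python3 - <<'E'
from h import *
plan(.42,.347,.16,84.5)
E
```

```text
t 0.95 pos [0.2185 0.6122 0.2226] xyaw 160.4 tilt [ 0.0001  0.0001 -1.    ] grip 0.998 F [-0.0143  0.0941  0.2275] q7 -0.06
  dp [-9.2969 -6.0685  2.0863] turn 15.17 (deg 75.9)
```

Call:
move_arm --pt "-1.5 -1.0 0.4" --pt "-3.0 -2.0 0.8" --pt "-4.5 -3.0 1.2" --pt "-6.0 -4.0 1.6" --pt "-7.5 -5.0 2.0" --turn '[1.5,3.0,4.5,6.0,7.5]' --jaw '[1,1,1,1,1]'

```text
time: 1.45
position: [0.3653, 0.4148, 0.1684]
tool_rot: [1.51, 2.755, 0.002]
ft_force: [0.8, 0.2, 0.4]
grip_width: 1.0
```

```bash
python3 - <<'E'
from h import *
plan(.42,.347,.16,84.5)
E
```

```text
t 1.45 pos [0.3653 0.4148 0.1684] xyaw 122.6 tilt [ 0.0006  0.0008 -1.    ] grip 1.000 F [0.7505 0.1758 0.3654] q7 -0.31
  dp [-2.8873  0.3211  0.2776] turn 7.61 (deg 38.1)
```

Call:
move_arm --pt "-1 0.1 0" --pt "-2.0 0.2 0" --pt "-2.0 0.2 0" --pt "-2.0 0.2 0" --pt "-2.0 0.2 0" --turn '[1.5,3.0,4.5,6.0,7.5]' --jaw '[1,1,1,1,1]'

```text
time: 1.95
position: [0.4021, 0.369, 0.1686]
tool_rot: [-2.316, -2.122, -0.001]
ft_force: [0.2, -0.5, -0.6]
grip_width: 0.995
```

```bash
python3 - <<'E'
from h import *
im=ctrl.get_image('wrist');im=ctrl.get_image('wrist');info=ctrl.camera_info('wrist')
plan(.42,.347,.16,84.5)
cv2.imwrite('pics/w1.png',im[:,:,::-1])
E=info['extrinsics'];print('cam',-E[:3,:3].T@E[:3,3],E[2,:3])
for t in ['module_red_center','nest_red_pocket']:
    for d in ctrl.masks_of('wrist',t)[:2]: print(t,d['confidence'],d['rect'],rectfit(info,d['region'],.034))
E
```

```text
t 2.05 pos [0.4019 0.3693 0.1686] xyaw 85.3 tilt [ 0.0003  0.0003 -1.    ] grip 0.997 F [-0.2334  0.0019 -0.6457] q7 -0.85
  dp [-0.6905  0.6601  0.2861] turn 0.17 (deg 0.8)
cam [0.4079 0.4434 0.3294] [0.0217 0.2686 0.963 ]
module_red_center 0.86 [335.2, 248.6, 53.3, 86.2] (array([0.4189, 0.3529]), array([40.325 , 68.3164]), 84.46019744873047)
nest_red_pocket 0.85 [513.1, 216.1, 88.5, 135.1] (array([0.5591, 0.368 ]), array([64.3264, 98.8454]), -82.49504947662354)
```

View pics/w1.png

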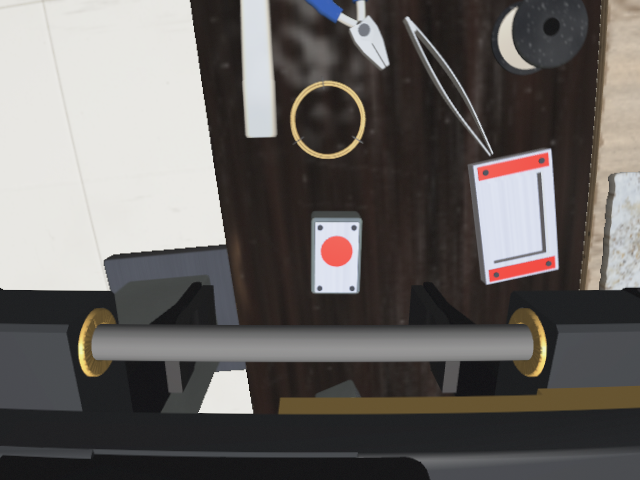

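The wrist picture shows the red module at (336,252) and the red nest at (513,216), both clear of the fingers. The tweezers' tip lies at the nest's left corner, around (491,153). I'll fit just the bright top faces.

```bash
cat >> h.py <<'E'
def fit(cam,im,info,rect,z,thr=110,pad=6,color=None):
    hsv=cv2.cvtColor(im,cv2.COLOR_RGB2HSV);m=np.zeros(im.shape[:2],bool)
    u,v,w,h=rect;m[max(0,int(v-h/2-pad)):int(v+h/2+pad),max(0,int(u-w/2-pad)):int(u+w/2+pad)]=1
    b=m&(hsv[...,2]>thr)
    b=cv2.morphologyEx(b.astype(np.uint8),cv2.MORPH_OPEN,np.ones((7,7)))>0
    return rectfit(info,biggest(b),z)
E
python3 - <<'E'
from h import *
im=ctrl.get_image('wrist');info=ctrl.camera_info('wrist')
for t in (110,130,150):
    print(fit('w',im,info,(336,252,53,90),.034,t),fit('w',im,info,(513,216,90,137),.012,t))
plan(.42,.347,.0,84.5)
E
```

```text
(array([0.4187, 0.3494]), array([38.2645, 61.3493]), 85.53175354003906) (array([0.572 , 0.3604]), array([ 64.9307, 105.3496]), -82.7588210105896)
(array([0.4189, 0.349 ]), array([37.2966, 60.5945]), 85.57464599609375) (array([0.5721, 0.3601]), array([ 64.4766, 104.4282]), -82.7920274734497)
(array([0.4192, 0.3474]), array([34.9189, 57.4959]), 85.65411376953125) (array([0.5722, 0.3601]), array([ 64.2073, 104.0063]), -82.8499608039856)
t 2.20 pos [0.4018 0.3694 0.1685] xyaw 85.5 tilt [ 0.0001  0.0001 -1.    ] grip 0.999 F [ 0.4058 -0.7643 -0.0424] q7 -0.84
  dp [-0.6977  0.6637  5.6159] turn 0.21 (deg 1.0)
```

Call:
move_arm --pt "-0.64 0.62 0" --pt "-0.64 0.62 1.3" --pt "-0.64 0.62 2.6" --pt "-0.64 0.62 3.5" --pt "-0.64 0.62 4.0" --turn '[0.1,0.1,0.1,0.1,0.1]' --jaw '[1,1,1,1,1]' --grip_force 25

```text
time: 2.7
position: [0.4176, 0.3475, 0.0459]
tool_rot: [2.317, 2.121, -0.006]
ft_force: [0.3, -0.3, -0.4]
grip_width: 1.0
```

```bash
python3 - <<'E'
from h import *
im=ctrl.get_image('wrist');im=ctrl.get_image('wrist');info=ctrl.camera_info('wrist')
cv2.imwrite('pics/w2.png',im[:,:,::-1])
plan(.419,.349,.013,85)
for d in ctrl.look_for('wrist','module_red_center')[:1]: print(d,fit('w',im,info,d['rect'],.034,120))
E
```

```text
t 2.80 pos [0.4176 0.3476 0.0465] xyaw 84.9 tilt [-0.0027 -0.003  -1.    ] grip 0.994 F [-0.0315 -0.8322  0.0229] q7 -0.78
  dp [0.0537 0.0438 1.1163] turn -0.01 (deg -0.1)
{'rect': [315.1, 268.7, 83.9, 112.0], 'confidence': 0.9} (array([0.4204, 0.3563]), array([38.1779, 46.6978]), 85.01775360107422)
```

Call:
move_arm --pt "0.05 0.05 0.5" --pt "0.05 0.05 1.1" --pt "0.05 0.05 1.1" --pt "0.05 0.05 1.1" --pt "0.05 0.05 1.1" --turn '[0,0,0,0,0]' --jaw '[1,1,0,-1,-1]' --grip_force 25

```text
time: 3.35
position: [0.4213, 0.3507, 0.0166]
tool_rot: [-2.319, -2.12, -0.003]
ft_force: [1.0, 0.5, -0.3]
grip_width: 0.808
```

Call:
move_arm --pt "0 0 0" --pt "0 0 0" --pt "0 0 0" --pt "0 0 -0.5" --pt "0 0 -1.0" --turn '[0,0,0,0,0]' --jaw '[-1,-1,-1,-1,-1]'

```text
time: 3.85
position: [0.4203, 0.3497, 0.0463]
tool_rot: [2.319, 2.119, -0.001]
ft_force: [0.5, 0.5, -1.5]
grip_width: 0.453
```

```bash
python3 - <<'E'
from h import *
im=ctrl.get_image('wrist')
plan(.572,.36,.10,-82.8)
E
```

```text
t 3.90 pos [0.422  0.3513 0.0494] xyaw 84.8 tilt [ 0.0032  0.0033 -1.    ] grip 0.452 F [0.4801 0.9854 1.0564] q7 -0.78
  dp [ 0.7432  4.9573 -1.6701] turn -2.47 (deg -12.4)
```

Call:
move_arm --pt "0 0.5 -1.6" --pt "0.3 2.0 -1.6" --pt "0.6 3.5 -1.6" --pt "0.74 4.9 -1.6" --pt "0.74 4.9 -1.6" --turn '[0,-1,-2,-2.5,-2.5]' --jaw '[-1,-1,-1,-1,-1]'

```text
time: 4.4
position: [0.5752, 0.3563, 0.0939]
tool_rot: [2.077, 2.351, 0.004]
ft_force: [-0.1, -1.0, -1.0]
grip_width: 0.451
```

Call:
move_arm --pt "0 0 0" --pt "0 0 0.5" --turn '[0,0]' --jaw '[-1,-1]'

```text
time: 4.6
position: [0.5693, 0.3606, 0.0806]
tool_rot: [2.073, 2.36, 0.007]
ft_force: [0.4, -0.5, -0.7]
grip_width: 0.45
```

```bash
python3 - <<'E'
from h import *
im=ctrl.get_image('wrist');im=ctrl.get_image('wrist');info=ctrl.camera_info('wrist')
plan(.572,.36,.05,-82.8)
cv2.imwrite('pics/w3.png',im[:,:,::-1])
s=ctrl.get_state()
for t,z in [('module_red_center',s['position'][2]+.021),('nest_red_pocket',.012)]:
    for d in ctrl.look_for('wrist',t)[:1]: print(t,d,fit('w',im,info,d['rect'],z,120))
E
```

```text
t 4.70 pos [0.5659 0.3589 0.0761] xyaw 97.5 tilt [-0.004  -0.0016 -1.    ] grip 0.453 F [-0.4252 -0.5938 -0.7791] q7 -0.39
  dp [0.0092 0.2108 0.8679] turn 0.05 (deg 0.3)
module_red_center {'rect': [311.2, 298.5, 94.2, 147.6], 'confidence': 0.98} (array([0.564 , 0.3825]), array([36.3868, 42.5202]), -82.44261646270752)
nest_red_pocket {'rect': [322.8, 226.5, 114.3, 107.8], 'confidence': 0.62} (array([0.5685, 0.378 ]), array([65.533 , 66.8327]), -82.69104957580566)
```

View pics/w3.png

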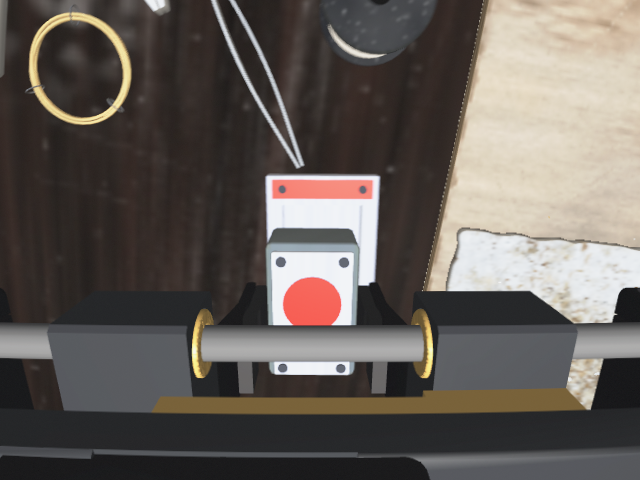

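The wrist picture shows the module held upright over the nest. The corners of its top face are near (273,250), (354,250), (354,374) and (276,374). The nest's far edge runs from (266,176) to (380,176). Now for the offset between the two.

```bash
python3 - <<'E'
from h import *
im=ctrl.get_image('wrist');info=ctrl.camera_info('wrist')
plan(.572,.36,.05,-82.8)
p=np.array(ctrl.get_state()['position'])
a=toplane(info,[(272,249),(356,249),(355,375),(275,375)],p[2]+.021)
print(a,'size',np.linalg.norm(a[1]-a[0]),np.linalg.norm(a[3]-a[0]),'c',a.mean(0),'rel tcp',a.mean(0)-p[:2])
b=toplane(info,[(266,176),(380,176),(376,284)],.012);e=(b[1]-b[0])/np.linalg.norm(b[1]-b[0])
n=np.array([e[1],-e[0]]);
print(b,np.linalg.norm(b[1]-b[0]),'nest c',(b[0]+b[1])/2+n*.052, 'yaw',np.degrees(np.arctan2(n[1],n[0])))
E
```

```text
t 4.85 pos [0.5677 0.3594 0.0783] xyaw 97.4 tilt [-0.0007  0.     -1.    ] grip 0.451 F [ 1.2372  0.7151 -2.061 ] q7 -0.39
  dp [0.0019 0.1441 0.9437] turn 0.05 (deg 0.2)
[[0.549  0.3904]
 [0.5796 0.3945]
 [0.5878 0.3417]
 [0.5556 0.3375]] size 0.030896864122224293 0.05338287758609654 c [0.568 0.366] rel tcp [0.0003 0.0066]
[[0.5352 0.4064]
 [0.5996 0.4149]
 [0.6087 0.3498]] 0.06488913629132968 nest c [0.5742 0.3591] yaw -82.49395464636898
```

```bash
python3 - <<'E'
from h import *
im=ctrl.get_image('wrist')[200:400,210:410]
cv2.imwrite('pics/w3c.png',cv2.resize(im,None,fx=3,fy=3,interpolation=cv2.INTER_CUBIC)[:,:,::-1])
i=ctrl.camera_info('wrist');E=i['extrinsics'];print(i['intrinsics'],i['dist'],-E[:3,:3].T@E[:3,3],E[2])
s=ctrl.get_state();print(s['position'],s['ft_force'])
# predicted px of the box if held 20 mm top above TCP
T=R.from_rotvec(s['tool_rot']).as_matrix();p=np.array(s['position'])
P=[p+np.array([0,0,z])+T@[x,y,0] for z in (.0205,-.0135) for x,y in ((.032,-.02),(.032,.02),(-.032,.02),(-.032,-.02))]
c=(F@(E[:3,:3]@np.array(P).T+E[:3,3:])).T
print(cv2.projectPoints(c,np.zeros(3),np.zeros(3),i['intrinsics'],np.array(i['dist']))[0][:,0])
E
```

```text
[[396.4138   0.     311.9634]
 [  0.     396.4138 243.8063]
 [  0.       0.       1.    ]] [-0.0502  0.      0.      0.      0.    ] [0.5587 0.4331 0.2396] [-0.0348  0.2671  0.963  -0.3269]
[0.5682 0.3594 0.0787] [ 0.6853 -0.4848 -0.1005]
[[257.6282 251.6963]
 [365.7406 251.7875]
 [359.5814 398.7689]
 [263.6004 398.6858]
 [267.5522 230.0226]
 [355.9418 230.0968]
 [351.8204 355.091 ]
 [271.5043 355.0222]]
```

View pics/w3c.png

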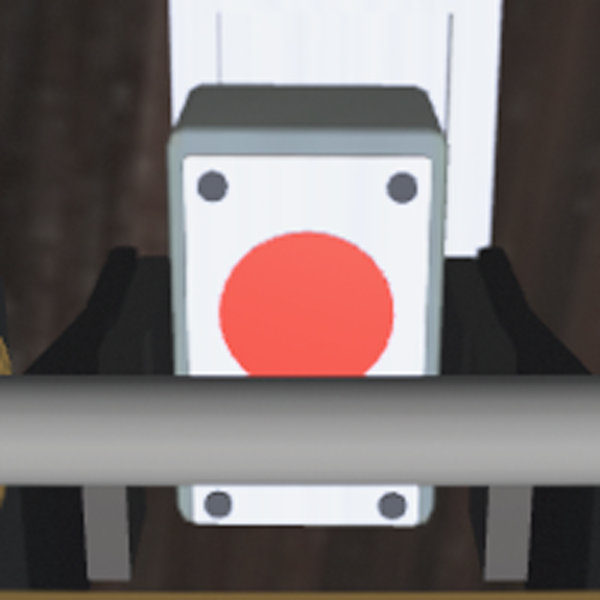

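```bash
python3 - <<'E'
from h import *
i=ctrl.camera_info('wrist');E=i['extrinsics'];s=ctrl.get_state();p=np.array(s['position'])
T=R.from_rotvec(s['tool_rot']).as_matrix()
px=np.array([(265.7,244.3),(357.7,244.3),(355,374),(270,374),(272,228.7),(353,228.7)])
h=.017
for L,W in ((.064,.04),(.062,.038)):
    obj=np.array([(L/2,-W/2,h),(L/2,W/2,h),(-L/2,W/2,h),(-L/2,-W/2,h),(L/2,-W/2,-h),(L/2,W/2,-h)])*[1,-1,1]
    # object axes: x along tool x, z up  -> y reversed from tool y
    ok,rv,tv=cv2.solvePnP(obj,px,i['intrinsics'],np.array(i['dist']))
    Rc=F@cv2.Rodrigues(rv)[0];c=E[:3,:3].T@(F@tv[:,0]-E[:3,3]);Rw=E[:3,:3].T@Rc
    print('centre world',c,'tcp',p,'rel in tool',T.T@(c-p),'up',Rw[:,2],'xyaw',np.degrees(np.arctan2(Rw[1,0],Rw[0,0])))
    pr=cv2.projectPoints(obj,rv,tv,i['intrinsics'],np.array(i['dist']))[0][:,0];print((pr-px).round(1).tolist())
im=ctrl.get_image('scene')
cv2.imwrite('pics/s1.png',cv2.resize(im[180:330,130:330],None,fx=4,fy=4,interpolation=cv2.INTER_CUBIC)[:,:,::-1])
E
```

```text
centre world [0.5692 0.3549 0.0579] tcp [0.5682 0.3594 0.0787] rel in tool [-0.0046  0.0004  0.0209] up [-0.014   0.0235  0.9996] xyaw 97.75137748602366
[[-0.0, 0.1], [0.1, -0.1], [-0.5, 0.6], [0.5, 0.5], [1.8, -0.5], [-1.8, -0.7]]
centre world [0.5688 0.3576 0.0638] tcp [0.5682 0.3594 0.0787] rel in tool [-0.0019  0.0003  0.0149] up [-0.0134  0.0241  0.9996] xyaw 97.74348972500988
[[0.6, 0.0], [-0.5, -0.2], [-1.2, 1.2], [1.1, 1.1], [2.6, -1.0], [-2.6, -1.2]]
```

View pics/s1.png

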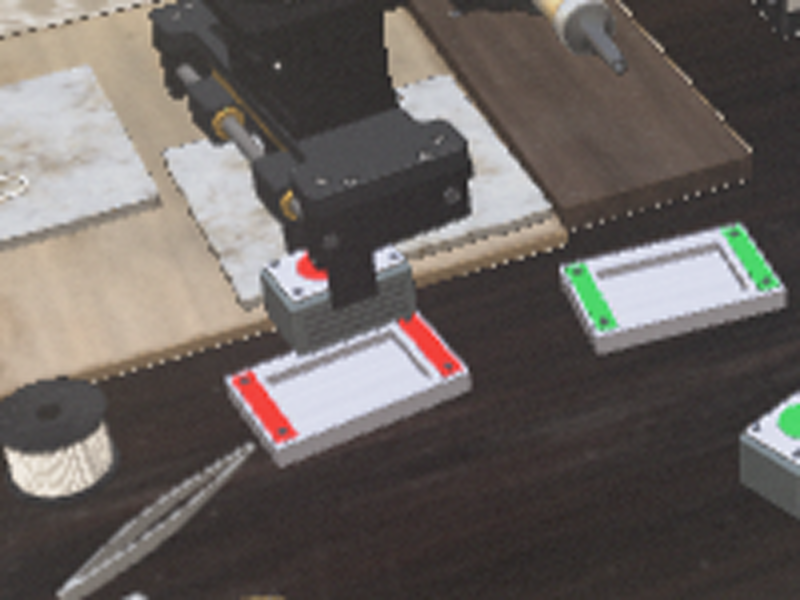

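```bash
python3 - <<'E'
from h import *
i=ctrl.camera_info('scene');E=i['extrinsics'];s=ctrl.get_state();p=np.array(s['position'])
T=R.from_rotvec(s['tool_rot']).as_matrix()
def proj(P):
    c=(F@(E[:3,:3]@np.array(P).T+E[:3,3:])).T
    q=cv2.projectPoints(c,np.zeros(3),np.zeros(3),i['intrinsics'],np.array(i['dist']))[0][:,0]
    return (q-[130,180])*4
for nm,zc,off in (('held',p[2]+.0035,0),('low',p[2]-.018,-.003)):
    print(nm)
    for sx in(-1,1):
      for sy in (-1,1):
        b=p+T@[sx*.032+off,sy*.02,0]
        print(b[:2].round(3),'top',proj([[b[0],b[1],zc+.017]])[0].round(),'bot',proj([[b[0],b[1],zc-.017]])[0].round())
print('tcp',proj([p]), 'nest', proj([[.572,.36,.004]]))
print(p)
E
```

```text
held
[0.553 0.325] top [404. 232.] bot [411. 288.]
[0.593 0.33 ] top [367. 192.] bot [375. 248.]
[0.545 0.389] top [278. 278.] bot [289. 335.]
[0.584 0.394] top [244. 235.] bot [255. 292.]
low
[0.553 0.322] top [414. 266.] bot [421. 321.]
[0.593 0.327] top [378. 225.] bot [386. 280.]
[0.545 0.386] top [291. 312.] bot [301. 368.]
[0.585 0.391] top [257. 269.] bot [267. 325.]
tcp [[329.6019 267.9776]] nest [[345.1344 383.9989]]
[0.5686 0.3594 0.0789]
```

```bash
python3 - <<'E'
from h import *
im=ctrl.get_image('wrist')
plan(.573,.362,.055,-82.7)
E
```

```text
t 5.00 pos [0.5688 0.3593 0.079 ] xyaw 97.4 tilt [ 0.0007  0.0006 -1.    ] grip 0.455 F [ 0.3754 -0.0281 -1.0355] q7 -0.39
  dp [0.0702 0.1508 0.8004] turn 0.02 (deg 0.1)
```

Call:
move_arm --pt "0.07 0.15 0.2" --pt "0.07 0.15 0.5" --pt "0.07 0.15 0.8" --pt "0.07 0.15 0.8" --pt "0.07 0.15 0.8" --turn '[0,0,0,0,0]' --jaw '[-1,-1,-1,-1,-1]' --grip_force 40

```text
time: 5.5
position: [0.5727, 0.3612, 0.0536]
tool_rot: [-2.074, -2.359, 0.002]
ft_force: [0.8, -0.4, -0.6]
grip_width: 0.447
```

```bash
python3 - <<'E'
from h import *
plan(.573,.362,.02,-82.7)
im=ctrl.get_image('wrist')
a=im[130:400,210:430];b=ctrl.get_image('scene')[200:320,150:290]
a=cv2.resize(a,None,fx=2,fy=2,interpolation=cv2.INTER_CUBIC);b=cv2.resize(b,(350,300),interpolation=cv2.INTER_CUBIC)
o=np.zeros((540,790,3),np.uint8);o[:,:440]=a;o[:300,440:]=b
cv2.imwrite('pics/w4.png',o[:,:,::-1])
E
```

```text
t 5.50 pos [0.5727 0.3612 0.0536] xyaw 97.4 tilt [-0.0011 -0.0009 -1.    ] grip 0.447 F [ 0.7685 -0.4201 -0.5714] q7 -0.38
  dp [0.0245 0.0156 1.1194] turn 0.01 (deg 0.1)
```

View pics/w4.png

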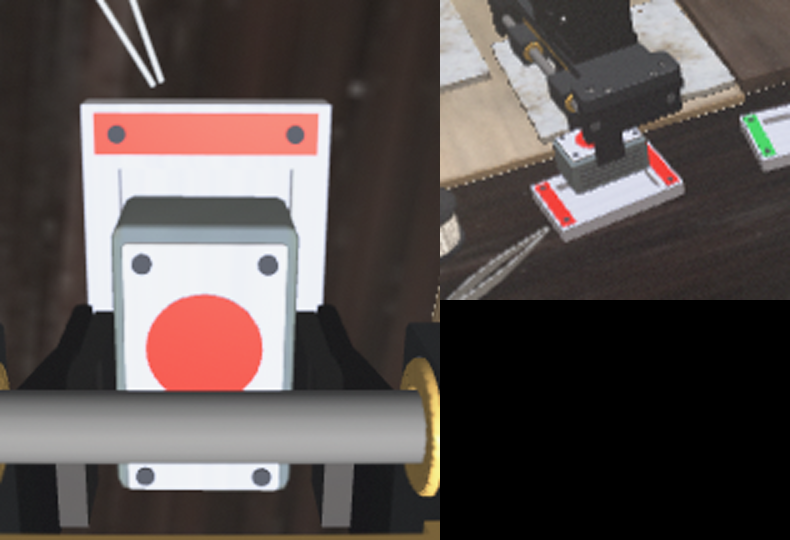

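The picture shows the module centred sideways over the nest (module 113–297, nest 82–330) and square to it. I'll lower it in steps and watch the force.

Call:
move_arm --pt "0 0 0.2" --pt "0 0 0.4" --pt "0 0 0.6" --pt "0 0 0.6" --turn '[0,0,0,0]' --jaw '[-1,-1,-1,-1]'

```text
time: 6.0
position: [0.5722, 0.3611, 0.0349]
tool_rot: [-2.074, -2.359, 0.004]
ft_force: [-0.5, -0.7, -1.8]
grip_width: 0.447
```

Call:
move_arm --pt "0 0 0.1" --pt "0 0 0.2" --pt "0 0 0.2" --turn '[0,0,0]' --jaw '[-1,-1,-1]'

```text
time: 6.3
position: [0.5733, 0.3618, 0.0311]
tool_rot: [-2.074, -2.359, -0.001]
ft_force: [-0.8, -1.4, 2.4]
grip_width: 0.448
```

```bash
python3 - <<'E'
from h import *
plan(.573,.362,.02,-82.7)
im=ctrl.get_image('wrist');cv2.imwrite('pics/w5.png',im[:,:,::-1])
plan(.573,.362,.02,-82.7)
E
```

```text
t 6.30 pos [0.5733 0.3618 0.0311] xyaw 97.4 tilt [ 0.0005  0.0006 -1.    ] grip 0.448 F [-0.786  -1.3901  2.3937] q7 -0.38
  dp [ 0.0074 -0.0106  0.3699] turn 0.01 (deg 0.1)
t 6.35 pos [0.5733 0.3618 0.0311] xyaw 97.4 tilt [ 0.0006  0.0006 -1.    ] grip 0.448 F [-0.6349 -0.4078  2.6152] q7 -0.38
  dp [ 0.0063 -0.0111  0.37  ] turn 0.01 (deg 0.1)
```

```bash
python3 - <<'E'
from h import *
im=cv2.imread('pics/w5.png')[:,:,::-1]
a=im[130:400,210:430];b=ctrl.get_image('scene')[220:310,170:275]
a=cv2.resize(a,None,fx=1.6,fy=1.6,interpolation=cv2.INTER_CUBIC);b=cv2.resize(b,(448,384),interpolation=cv2.INTER_CUBIC)
o=np.zeros((432,800,3),np.uint8);o[:,:352]=a;o[:384,352:]=b
cv2.imwrite('pics/w5c.png',o[:,:,::-1])
E
```

```text
(no output)
```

View pics/w5c.png

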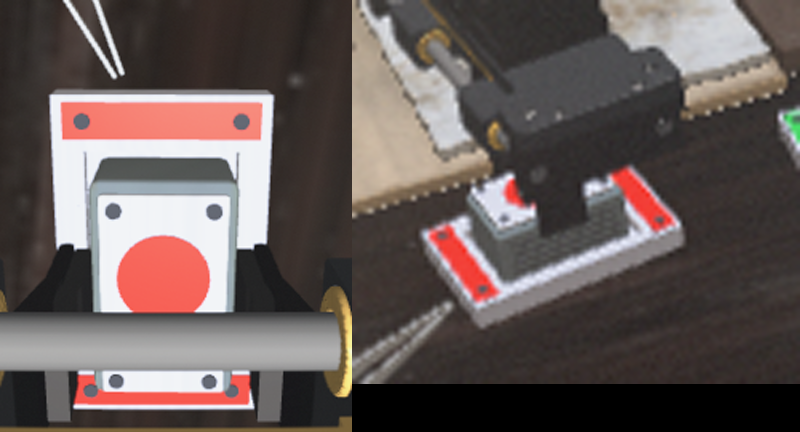

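```bash
python3 - <<'E'
from h import *
i=ctrl.camera_info('wrist');p=np.array(ctrl.get_state()['position'])
N=toplane(i,[(242,188),(380.5,188)],.012);N2=toplane(i,[(268,384),(357.5,384)],.012) # near lower corner est
u=np.array([np.cos(np.radians(97.4)),np.sin(np.radians(97.4))])
print('nest far edge',N,np.linalg.norm(N[1]-N[0]),'along u rel tcp',(N-p[:2])@u,'-> centre',(N-p[:2]).mean(0)@u-.052, 'near',(N2-p[:2])@u)
for z in (.004,.012): print(z,'module far bottom edge rel tcp',(toplane(i,[(272,229),(353,229)],z)-p[:2])@u)
for z in (.038,.046): 
    q=toplane(i,[(266,244.3),(357.7,244.3),(355,374.5),(270,374.5)],z);print(z,'top corners',(q-p[:2])@u,np.linalg.norm(q[1]-q[0]))
im=cv2.imread('pics/w5.png');g=im[:,:,::-1].mean(2)
print('col 250', g[180:300:4,250].astype(int))
E
```

```text
nest far edge [[0.5354 0.4077]
 [0.5979 0.4158]] 0.06296083303850528 along u rel tcp [0.0503 0.0503] -> centre -0.0016629427956356413 near [-0.0527 -0.0527]
0.004 module far bottom edge rel tcp [0.0293 0.0293]
0.012 module far bottom edge rel tcp [0.0312 0.0312]
0.038 top corners [ 0.0311  0.0311 -0.0294 -0.0294] 0.03701336560841781
0.046 top corners [ 0.0333  0.0333 -0.024  -0.024 ] 0.035089869330987414
col 250 [ 62  60 132 242 157 157 157 156 155 155 243 243 243 243 243 243 243 243
 243 243 242 242 242 242 242 242  27  28  27  28]
```

Measured sizes fit the module resting on the pocket floor rather than on the rim. I'll release, rise and check.

Call:
move_arm --pt "0 0 0" --pt "0 0 0" --pt "0 0 0" --pt "0 0 0" --pt "0 0 -1" --turn '[0,0,0,0,0]' --jaw '[0.5,1,1,1,1]'

```text
time: 6.9
position: [0.5699, 0.3597, 0.0559]
tool_rot: [-2.073, -2.358, 0.014]
ft_force: [0.1, -0.0, -0.3]
grip_width: 0.817
```

Call:
move_arm --pt "0 0 -1.5" --pt "-0.5 0 -3" --pt "-1.0 0 -4" --pt "-1.0 0 -4" --pt "-1.0 0 -4" --turn '[0,0,0,0,0]' --jaw '[1,1,1,1,1]'

```text
time: 7.4
position: [0.5774, 0.3317, 0.1813]
tool_rot: [2.075, 2.358, 0.003]
ft_force: [-0.0, 0.2, -0.3]
grip_width: 0.997
```

```bash
python3 - <<'E'
from h import *
im=ctrl.get_image('wrist');im=ctrl.get_image('wrist');i=ctrl.camera_info('wrist')
plan(.419,.178,.16,-69)
r=ctrl.look_for('wrist','module_red_center')[0]['rect'];n=ctrl.look_for('wrist','nest_red_pocket');print(r,n[:1])
hsv=cv2.cvtColor(im,cv2.COLOR_RGB2HSV)
x,y,w,h=map(int,(r[0]-80,r[1]-110,160,220));x=max(x,0);y=max(y,0)
c=im[y:y+h,x:x+w];print(x,y,c.shape)
cv2.imwrite('pics/w6.png',cv2.resize(c,None,fx=2.7,fy=2.7,interpolation=cv2.INTER_CUBIC)[:,:,::-1])
t=ctrl.get_image('top');it=ctrl.camera_info('top');np.save('w6info.npy',i,allow_pickle=True)
E
```

```text
t 7.50 pos [0.5757 0.3322 0.1788] xyaw 97.4 tilt [-0.0024 -0.0008 -1.    ] grip 1.001 F [-0.0487 -0.5622 -0.2142] q7 -0.36
  dp [-4.4237 -5.8426  0.6417] turn -2.72 (deg -13.6)
[313.6, 191.8, 53.3, 81.0] [{'rect': [311.1, 187.4, 78.1, 121.1], 'confidence': 0.57}]
233 81 (220, 160, 3)
```

View pics/w6.png

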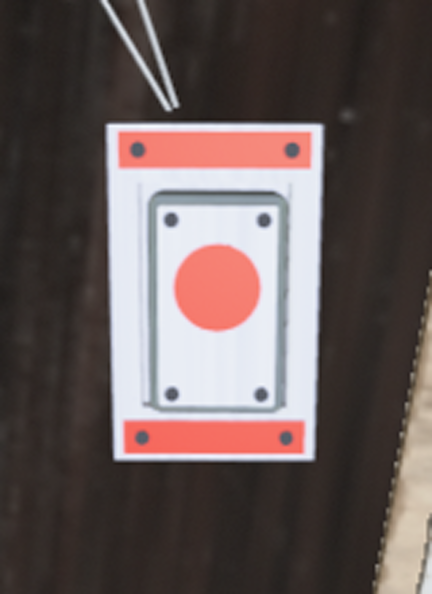

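The crop shows the red module lying square inside the pocket. There is an even gap all round, and its apparent size matches a top height of about 0.035, so it's seated. Next is the green module.

Call:
move_arm --pt "-0.8 -1.0 0" --pt "-1.6 -2.1 0" --pt "-2.5 -3.3 0.3" --pt "-3.4 -4.5 0.6" --pt "-4.2 -5.6 0.6" --turn '[-0.5,-1.0,-1.5,-2.2,-2.7]' --jaw '[1,1,1,1,1]' --grip_force 45

```text
time: 8.15
position: [0.4237, 0.1836, 0.1602]
tool_rot: [-1.778, -2.588, 0.006]
ft_force: [0.1, -0.8, 0.4]
grip_width: 0.999
```

```bash
python3 - <<'E'
from h import *
for k in range(3): im=ctrl.get_image('wrist')
i=ctrl.camera_info('wrist')
plan(.419,.178,.012,-69)
for t,z in (('module_green_center',.034),('nest_green_pocket',.012)):
    for d in ctrl.look_for('wrist',t)[:1]: print(t,np.round(d['rect']),d['confidence'],fit('w',im,i,d['rect'],z,115,10))
plan(.419,.178,.012,-69)
E
```

```text
t 8.30 pos [0.4247 0.1841 0.1617] xyaw 110.8 tilt [-0.0014  0.0002 -1.    ] grip 1.002 F [1.1989 1.114  0.5759] q7 -0.11
  dp [-0.1248 -0.2447  4.9917] turn -0.04 (deg -0.2)
module_green_center [306. 233.  53.  84.] 0.9 (array([0.4211, 0.1827]), array([38.1467, 61.3899]), -69.33876609802246)
nest_green_pocket [489. 272. 110. 109.] 0.84 (array([0.5773, 0.1976]), array([66.677 , 82.0432]), 85.30689239501953)
t 8.40 pos [0.4269 0.1862 0.1626] xyaw 110.9 tilt [ 0.001   0.0008 -1.    ] grip 1.000 F [0.3747 0.1019 1.3213] q7 -0.11
  dp [-0.1638 -0.3496  5.0199] turn -0.03 (deg -0.1)
```

Call:
move_arm --pt "-0.08 -0.25 0.5" --pt "-0.08 -0.25 1.5" --pt "-0.08 -0.25 2.6" --pt "-0.08 -0.25 3.7" --pt "-0.08 -0.25 3.7" --turn '[0,0,0,0,0]' --jaw '[1,1,1,1,1]' --grip_force 45

```text
time: 8.9
position: [0.4178, 0.1797, 0.0475]
tool_rot: [-1.78, -2.585, 0.013]
ft_force: [-0.9, 0.3, -0.2]
grip_width: 1.001
```

```bash
python3 - <<'E'
from h import *
for k in range(3): im=ctrl.get_image('wrist')
plan(.420,.1803,.012,-69.2)
E
```

```text
t 9.05 pos [0.4217 0.1814 0.0525] xyaw 110.9 tilt [ 0.0015  0.0004 -1.    ] grip 0.999 F [0.0715 0.3926 0.8258] q7 -0.08
  dp [-0.0145 -0.0686  1.3506] turn 0.02 (deg 0.1)
```

Call:
move_arm --pt "0 -0.03 0.6" --pt "0 -0.03 1.25" --pt "0 -0.03 1.25" --pt "0 -0.03 1.25" --pt "0 -0.03 1.25" --turn '[0,0,0,0,0]' --jaw '[1,1,1,1,-1]'

```text
time: 9.55
position: [0.4209, 0.181, 0.0157]
tool_rot: [1.782, 2.586, 0.005]
ft_force: [0.4, -0.3, 0.5]
grip_width: 0.966
```

Call:
move_arm --pt "0 0 0" --pt "0 0 0" --pt "0 0 0" --pt "0 0 0" --pt "0 0 0" --turn '[0,0,0,0,0]' --jaw '[-1,-1,-1,-1,-1]'

```text
time: 10.05
position: [0.4195, 0.1801, 0.014]
tool_rot: [1.783, 2.587, 0.0]
ft_force: [0.8, -0.2, -0.1]
grip_width: 0.542
```

Call:
move_arm --pt "0 0 0" --pt "0 0 -0.2" --pt "0 0 -0.5" --pt "0 0 -1.0" --pt "0 0 -1.5" --turn '[0,0,0,0,0]' --jaw '[-1,-1,-1,-1,-1]'

```text
time: 10.55
position: [0.4195, 0.18, 0.0599]
tool_rot: [1.783, 2.587, 0.0]
ft_force: [1.0, -0.8, -1.0]
grip_width: 0.458
```

```bash
python3 - <<'E'
from h import *
im=ctrl.get_image('wrist')
plan(.576,.183,.075,85.4)
r=ctrl.look_for('wrist','module_green_center')[0];print(r)
E
```

```text
t 10.60 pos [0.4212 0.181  0.0623] xyaw 110.8 tilt [ 0.0039  0.0024 -1.    ] grip 0.455 F [1.3737 0.4075 0.4474] q7 -0.08
  dp [-1.7718  4.8468 -0.402 ] turn 5.09 (deg 25.4)
{'rect': [312.3, 312.9, 103.0, 157.5], 'confidence': 0.78}
```

Call:
move_arm --pt "0 0 -0.6" --pt "-0.5 1.4 -0.8" --pt "-1.0 2.8 -0.8" --pt "-1.4 4.0 -0.8" --pt "-1.75 4.8 -0.8" --turn '[0,1.5,3.0,4.5,5.1]' --jaw '[-1,-1,-1,-1,-1]'

```text
time: 11.15
position: [0.5751, 0.1824, 0.0825]
tool_rot: [2.313, 2.124, 0.001]
ft_force: [-0.4, -0.6, -1.3]
grip_width: 0.455
```

```bash
python3 - <<'E'
from h import *
for k in range(5): im=ctrl.get_image('wrist')
plan(.574,.183,.055,85.4)
E
```

```text
t 11.40 pos [0.5714 0.1823 0.082 ] xyaw 85.4 tilt [-0.0023 -0.0005 -1.    ] grip 0.457 F [ 0.4191  0.0712 -2.2776] q7 -0.33
  dp [0.0318 0.0873 0.8987] turn 0.00 (deg 0.0)
```

Descend to about 0.050 and look.

Call:
move_arm --pt "0.02 0.06 0.3" --pt "0.02 0.06 0.7" --pt "0.02 0.06 0.9" --pt "0.02 0.06 0.9" --pt "0.02 0.06 0.9" --turn '[0,0,0,0,0]' --jaw '[-1,-1,-1,-1,-1]'

```text
time: 11.9
position: [0.5742, 0.1828, 0.0557]
tool_rot: [-2.309, -2.13, 0.001]
ft_force: [1.0, 0.5, -1.1]
grip_width: 0.457
```

```bash
python3 - <<'E'
from h import *
for k in range(2): im=ctrl.get_image('wrist')
i=ctrl.camera_info('wrist');plan(.574,.183,.055,85.4)
hsv=cv2.cvtColor(im,cv2.COLOR_RGB2HSV).astype(int)
# print transitions: nest far edge / module along column; nest sides & module sides along rows
V=hsv[...,2];S=hsv[...,1]
g=(hsv[...,0]>45)&(hsv[...,0]<85)&(S>90)
v,u=np.nonzero(g[:225]);print('green strip far',u.min(),u.max(),v.min(),v.max())
for r in (195,205,250,270,285): 
    row=V[r,200:430];d=np.nonzero(abs(np.diff(row))>25)[0]+200;print(r,d)
for c in (300,312,325): print(c,np.nonzero(abs(np.diff(V[120:420,c]))>20)[0]+120)
cv2.imwrite('pics/w7.png',cv2.resize(im[120:400,200:430],None,fx=2,fy=2,interpolation=cv2.INTER_CUBIC)[:,:,::-1])
E
```

```text
t 12.00 pos [0.5748 0.1829 0.0563] xyaw 85.4 tilt [ 0.0007  0.0003 -1.    ] grip 0.453 F [-0.0564  0.4452 -1.2057] q7 -0.32
  dp [ 0.0008 -0.0278  0.0432] turn -0.01 (deg -0.0)
green strip far 253 362 185 204
195 [245 246 247 258 259 267 268 347 356 368 369 424 428]
205 [246 247 368 369 425 426 428]
250 [248 249 263 264 359 360 366 367]
270 [249 250 260 261 262 266 267 271 272 282 340 341 350 351 355 356 361 362
 365 366]
285 [254 255 261 262 267 355 360 365 366]
300 [176 177 179 233 234 250 251 259 260 261 288 324 325 360 361 391 392 396
 397 413 414]
312 [176 177 179 233 234 250 251 259 260 261 324 325 360 361 391 392 396 397
 413 414]
325 [176 177 179 233 234 250 251 260 261 289 324 325 360 361 391 392 396 397
 413 414]
```

View pics/w7.png

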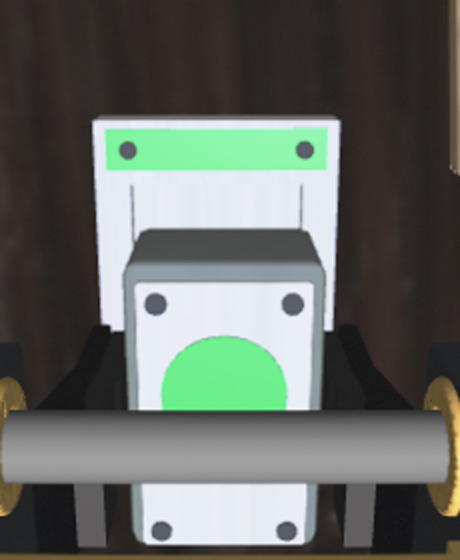

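Here the nest's centreline is at column 307.5 and the module's at 311.5, so I need to shift about 2 mm in −y of the tool. Now checking the long axis.

```bash
python3 - <<'E'
from h import *
i=ctrl.camera_info('wrist');p=np.array(ctrl.get_state()['position'])
a=np.radians(85.4);u=np.array([np.cos(a),np.sin(a)]);w=np.array([np.sin(a),-np.cos(a)])
N=toplane(i,[(245.5,179),(369.5,179)],.012)-p[:2];print('nest far: along',N@u-.052,'across',N@w,(N@w).mean())
for dz in (.010,.014,.018):
    M=toplane(i,[(261.5,250.5),(362,250.5),(358,394),(266,394)],p[2]+dz)-p[:2]
    B=toplane(i,[(268,233.5),(358,233.5)],p[2]+dz-.034)-p[:2]
    print(dz,M@u,'mid',(M@u).mean(),'w',M@w,'bottom far',B@u)
E
```

```text
nest far: along [-0.0004 -0.0004] across [-0.0342  0.0297] -0.00228267388480761
0.01 [ 0.0294  0.0294 -0.0374 -0.0374] mid -0.004033635020568263 w [-0.0201  0.0199  0.0205 -0.0205] bottom far [0.0278 0.0278]
0.014 [ 0.0306  0.0306 -0.0345 -0.0345] mid -0.001956007704216285 w [-0.0195  0.0194  0.02   -0.02  ] bottom far [0.0288 0.0288]
0.018 [ 0.0317  0.0317 -0.0315 -0.0315] mid 0.00012161961213570487 w [-0.019   0.0188  0.0194 -0.0194] bottom far [0.0298 0.0298]
```

Call:
move_arm --pt "0.04 -0.075 0.0" --pt "0.04 -0.075 0.2" --pt "0.04 -0.075 0.5" --pt "0.04 -0.075 0.8" --pt "0.04 -0.075 0.8" --turn '[0,0,0,0,0]' --jaw '[-1,-1,-1,-1,-1]'

```text
time: 12.5
position: [0.5708, 0.1836, 0.0297]
tool_rot: [-2.309, -2.129, 0.005]
ft_force: [-0.2, -0.0, -1.9]
grip_width: 0.457
```

Call:
move_arm --pt "0 0 0.1" --pt "0 0 0.25" --pt "0 0 0.25" --turn '[0,0,0]' --jaw '[-1,-1,-1]'

```text
time: 12.8
position: [0.5721, 0.1841, 0.0238]
tool_rot: [-2.309, -2.129, 0.001]
ft_force: [0.0, 0.1, -1.7]
grip_width: 0.452
```

```bash
python3 - <<'E'
from h import *
im=ctrl.get_image('wrist');plan(.5725,.183,.02,85.4)
im=ctrl.get_image('wrist');plan(.5725,.183,.02,85.4)
E
```

```text
t 12.85 pos [0.5722 0.1841 0.0241] xyaw 85.4 tilt [-0.0004 -0.0002 -1.    ] grip 0.455 F [-0.2958  0.2195 -1.8086] q7 -0.31
  dp [-0.0356  0.012   0.1378] turn -0.01 (deg -0.0)
t 12.90 pos [0.5724 0.1842 0.0244] xyaw 85.4 tilt [ 0.  0. -1.] grip 0.456 F [ 0.2109  0.0922 -1.3075] q7 -0.31
  dp [-0.0381  0.0055  0.1461] turn -0.01 (deg -0.0)
```

No contact yet, so it goes lower in small steps.

Call:
move_arm --pt "0 0 0.05" --pt "0 0 0.12" --pt "0 0 0.12" --turn '[0,0,0]' --jaw '[-1,-1,-1]'

```text
time: 13.2
position: [0.5722, 0.1841, 0.0206]
tool_rot: [-2.309, -2.13, 0.0]
ft_force: [-0.1, -0.2, -1.9]
grip_width: 0.457
```

Call:
move_arm --pt "0 0 0.05" --pt "0 0 0.1" --pt "0 0 0.1" --turn '[0,0,0]' --jaw '[-1,-1,-1]'

```text
time: 13.5
position: [0.5725, 0.1842, 0.0179]
tool_rot: [2.309, 2.13, 0.0]
ft_force: [0.2, 0.6, -0.8]
grip_width: 0.457
```

Call:
move_arm --pt "0 0 0.06" --pt "0 0 0.06" --pt "0 0 0.06" --turn '[0,0,0]' --jaw '[-1,-1,-1]'

```text
time: 13.8
position: [0.5725, 0.1842, 0.0178]
tool_rot: [-2.309, -2.129, -0.001]
ft_force: [-3.7, -1.0, 9.7]
grip_width: 0.459
```

```bash
python3 - <<'E'
from h import *
for k in range(4):
    im=ctrl.get_image('wrist');s=ctrl.get_state();print(s['position'],s['ft_force'])
E
```

```text
[0.5725 0.1842 0.0178] [-3.177  -1.2904 10.334 ]
[0.5725 0.1842 0.0178] [-3.7612 -1.1114  9.3152]
[0.5725 0.1842 0.0178] [-3.9127 -0.8862 11.0589]
[0.5725 0.1842 0.0178] [-4.0232 -1.2993 11.8905]
```

Firm contact at TCP 0.0178, which puts the module's underside at the pocket floor. Releasing.

Call:
move_arm --pt "0 0 0" --pt "0 0 0" --pt "0 0 0" --pt "0 0 0" --pt "0 0 0" --turn '[0,0,0,0,0]' --jaw '[0.5,0.9,1,1,1]'

```text
time: 14.5
position: [0.5723, 0.1842, 0.0158]
tool_rot: [-2.31, -2.13, 0.0]
ft_force: [0.6, -0.2, -0.2]
grip_width: 0.825
```

Call:
move_arm --pt "0 0 0" --pt "0 0 -1" --pt "0 0 -2.3" --pt "-0.5 0 -3.6" --pt "-1.0 0 -4.8" --turn '[0,0,0,0,0]' --jaw '[1,1,1,1,1]'

```text
time: 15.0
position: [0.57, 0.1544, 0.1617]
tool_rot: [2.308, 2.131, 0.001]
ft_force: [0.2, -0.5, 1.1]
grip_width: 1.0
```

```bash
python3 - <<'E'
from h import *
for k in range(4): im=ctrl.get_image('wrist')
i=ctrl.camera_info('wrist')
cv2.imwrite('pics/w8.png',im[:,:,::-1])
r=ctrl.look_for('wrist','module_green_center')[0]['rect'];n=ctrl.look_for('wrist','nest_green_pocket')[0]['rect'];print(r,n)
print(fit('w',im,i,n,.012,115,8))
t=ctrl.get_image('top');it=ctrl.camera_info('top')
hsv=cv2.cvtColor(t,cv2.COLOR_RGB2HSV)
for nm,cam in (('module_red_center','top'),('module_green_center','top'),('guard_handle','top')):
    print(nm,[ (np.round(d['rect'],1),round(d['confidence'],2)) for d in ctrl.look_for(cam,nm)[:2]])
m=(hsv[...,1]>150)&(hsv[...,0]>8)&(hsv[...,0]<20)&(hsv[...,2]>150);m[:270]=0;m[:,:330]=0;m[310:]=0;m[:,400:]=0
if m.any(): print('bar',rectfit(it,biggest(m),.053))
cv2.imwrite('pics/top2.png',t[:,:,::-1])
plan(.452,.021,.16,81.8)
a=cv2.resize(im[60:300,220:400],None,fx=2.4,fy=2.4,interpolation=cv2.INTER_CUBIC)[:576,:400];b=cv2.resize(t[180:360,200:330],(400,554))
o=np.zeros((576,800,3),np.uint8);o[:a.shape[0],:a.shape[1]]=a;o[:554,400:]=b
cv2.imwrite('pics/w8c.png',o[:,:,::-1])
E
```

```text
[308.4, 197.6, 57.5, 86.6] [307.3, 191.4, 84.4, 132.9]
(array([0.5697, 0.1833]), array([ 64.5712, 103.4032]), 85.56904602050781)
module_red_center [(array([226.4, 234.1,  30.1,  20.9]), 0.7), (array([167.9, 266.5,   0.1,   4.3]), 0.62)]
module_green_center []
guard_handle [(array([374.6, 249.9,  54.5,  86.9]), 0.67)]
bar (array([0.4509, 0.0122]), array([11.6283, 70.1669]), 81.75743865966797)
t 15.50 pos [0.5692 0.1546 0.1586] xyaw 85.4 tilt [-0.0021 -0.0009 -1.    ] grip 0.997 F [-0.3313 -0.2602 -0.4969] q7 -0.31
  dp [-4.7516 -3.5381 -0.0335] turn 0.72 (deg 3.6)
```

View pics/w8c.png

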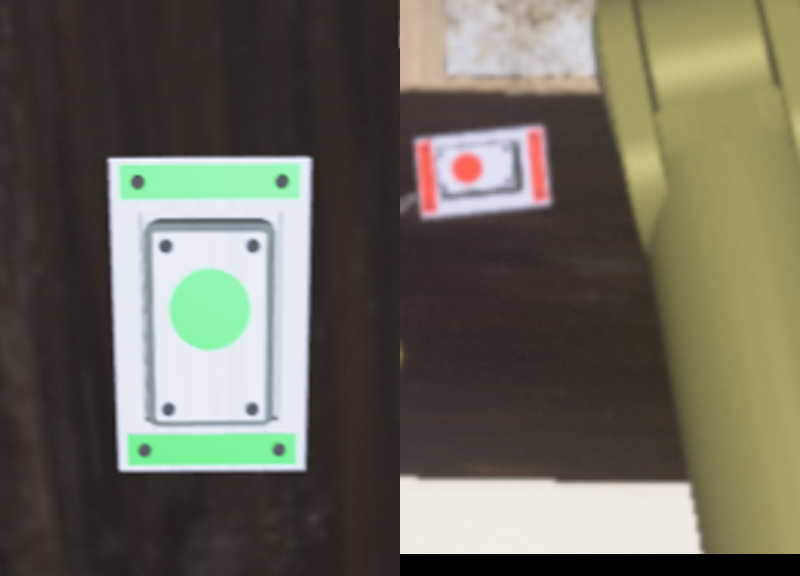

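Both modules sit square inside their pockets with even gaps. The guard is still shut, and both have been released. Now to the handle.

Call:
move_arm --pt "-1.0 -0.7 0" --pt "-2.0 -1.5 0" --pt "-3.0 -2.3 0" --pt "-4.0 -3.0 0" --pt "-4.7 -3.5 0" --turn '[0.2,0.4,0.6,0.7,0.7]' --jaw '[1,0.5,0,-0.4,-0.4]' --grip_force 40

```text
time: 16.0
position: [0.452, 0.0205, 0.1593]
tool_rot: [-2.374, -2.056, 0.002]
ft_force: [-0.5, -0.7, 0.1]
grip_width: 0.721
```

```bash
cat >> h.py <<'E'
def orange(im):
    hsv=cv2.cvtColor(im,cv2.COLOR_RGB2HSV)
    return (hsv[...,1]>170)&(hsv[...,0]>8)&(hsv[...,0]<19)&(hsv[...,2]>150)
E
python3 - <<'E'
from h import *
for k in range(5): im=ctrl.get_image('wrist')
i=ctrl.camera_info('wrist');cv2.imwrite('pics/w9.png',im[:,:,::-1])
m=biggest(orange(im));v,u=np.nonzero(m);print(u.min(),u.max(),v.min(),v.max(),m.sum(),rectfit(i,m,.053))
print([(np.round(d['rect']),d['confidence']) for d in ctrl.look_for('wrist','guard_handle')])
plan(.452,.021,.035,81.8)
E
```

```text
302 310 181 304 594 (array([0.4495, 0.0221]), array([ 5.763 , 89.7203]), 82.31976318359375)
[(array([439., 241., 279., 163.]), 0.9)]
t 16.30 pos [0.4544 0.0233 0.16  ] xyaw 81.9 tilt [ 0.0003 -0.     -1.    ] grip 0.445 F [-0.0951  0.9571  0.6103] q7 -0.28
  dp [-0.0863 -0.0714  4.165 ] turn 0.03 (deg 0.1)
```

```bash
python3 - <<'E'
from h import *
im=cv2.imread('pics/w9.png')[:,:,::-1].copy();i=ctrl.camera_info('wrist')
hsv=cv2.cvtColor(im,cv2.COLOR_RGB2HSV)
for v in (200,240,290): print(v,[tuple(x) for x in im[v,296:318]])
m=(hsv[...,1]>120)&(hsv[...,0]>4)&(hsv[...,0]<25)&(hsv[...,2]>70);m[:170]=0;m[310:]=0
m=biggest(m);v,u=np.nonzero(m);print(u.min(),u.max(),v.min(),v.max(),rectfit(i,m,.05))
E
```

```text
200 [(np.uint8(54), np.uint8(48), np.uint8(45)), (np.uint8(50), np.uint8(45), np.uint8(42)), (np.uint8(47), np.uint8(41), np.uint8(38)), (np.uint8(47), np.uint8(41), np.uint8(37)), (np.uint8(48), np.uint8(43), np.uint8(39)), (np.uint8(92), np.uint8(56), np.uint8(38)), (np.uint8(198), np.uint8(103), np.uint8(49)), (np.uint8(239), np.uint8(138), np.uint8(62)), (np.uint8(243), np.uint8(156), np.uint8(68)), (np.uint8(243), np.uint8(168), np.uint8(70)), (np.uint8(243), np.uint8(178), np.uint8(74)), (np.uint8(243), np.uint8(192), np.uint8(82)), (np.uint8(243), np.uint8(213), np.uint8(96)), (np.uint8(243), np.uint8(217), np.uint8(100)), (np.uint8(243), np.uint8(206), np.uint8(91)), (np.uint8(243), np.uint8(189), np.uint8(80)), (np.uint8(243), np.uint8(174), np.uint8(72)), (np.uint8(243), np.uint8(164), np.uint8(70)), (np.uint8(242), np.uint8(148), np.uint8(65)), (np.uint8(223), np.uint8(119), np.uint8(55)), (np.uint8(134), np.uint8(76), np.uint8(47)), (np.uint8(55), np.uint8(50), np.uint8(47))]
240 [(np.uint8(51), np.uint8(46), np.uint8(43)), (np.uint8(53), np.uint8(47), np.uint8(44)), (np.
[... 1290 characters left out ...]
47), np.uint8(64)), (np.uint8(243), np.uint8(162), np.uint8(68)), (np.uint8(243), np.uint8(173), np.uint8(72)), (np.uint8(243), np.uint8(183), np.uint8(75)), (np.uint8(243), np.uint8(193), np.uint8(81)), (np.uint8(243), np.uint8(198), np.uint8(84)), (np.uint8(243), np.uint8(194), np.uint8(81)), (np.uint8(243), np.uint8(184), np.uint8(76)), (np.uint8(243), np.uint8(174), np.uint8(72)), (np.uint8(243), np.uint8(162), np.uint8(69)), (np.uint8(241), np.uint8(145), np.uint8(64)), (np.uint8(204), np.uint8(106), np.uint8(51)), (np.uint8(91), np.uint8(56), np.uint8(39)), (np.uint8(49), np.uint8(41), np.uint8(37))]
301 316 180 304 (array([0.4518, 0.0215]), array([10.461 , 91.4006]), 82.1407470703125)
```

Bar centre at (0.452, 0.0215) and yaw 82°. Both cameras agree. I'll descend to just above it, check, then go on.

Call:
move_arm --pt "-0.05 -0.05 0.6" --pt "-0.05 -0.05 1.5" --pt "-0.05 -0.05 2.4" --pt "-0.05 -0.05 2.8" --pt "-0.05 -0.05 2.8" --turn '[0,0,0,0,0]' --jaw '[-0.4,-0.4,-0.4,-0.4,-0.4]'

```text
time: 16.8
position: [0.4511, 0.0213, 0.0743]
tool_rot: [-2.371, -2.059, 0.006]
ft_force: [0.0, -0.6, 0.8]
grip_width: 0.304
```

```bash
python3 - <<'E'
from h import *
for k in range(3): im=ctrl.get_image('wrist')
i=ctrl.camera_info('wrist');cv2.imwrite('pics/w10.png',im[:,:,::-1])
hsv=cv2.cvtColor(im,cv2.COLOR_RGB2HSV)
m=(hsv[...,1]>120)&(hsv[...,0]>4)&(hsv[...,0]<25)&(hsv[...,2]>70);m[:,:270]=0;m[:,350:]=0;m[380:]=0
m=biggest(m);v,u=np.nonzero(m);print(u.min(),u.max(),v.min(),v.max(),rectfit(i,m,.05))
plan(.452,.021,.035,81.9)
E
```

```text
299 319 197 325 (array([0.4535, 0.0327]), array([10.4573, 67.2898]), 81.89767456054688)
t 16.95 pos [0.4534 0.0213 0.0771] xyaw 81.9 tilt [ 0.0017  0.0002 -1.    ] grip 0.305 F [-0.4591  0.756   0.5142] q7 -0.23
  dp [-0.0182 -0.0458  1.4016] turn -0.00 (deg -0.0)
```

Call:
move_arm --pt "0 -0.02 0.3" --pt "0 -0.02 0.7" --pt "0 -0.02 1.1" --pt "0 -0.02 1.35" --pt "0 -0.02 1.35" --turn '[0,0,0,0,0]' --jaw '[-0.4,-0.4,-0.4,-0.4,-0.4]'

```text
time: 17.45
position: [0.4503, 0.0207, 0.034]
tool_rot: [-2.373, -2.057, 0.004]
ft_force: [-0.1, 0.0, -0.2]
grip_width: 0.3
```

Call:
move_arm --pt "0 0 0" --pt "0 0 0" --pt "0 0 0" --pt "0 0 0" --pt "0 0 0" --turn '[0,0,0,0,0]' --jaw '[-0.4,-1,-1,-1,-1]' --grip_force 30

```text
time: 17.95
position: [0.4514, 0.0212, 0.0356]
tool_rot: [-2.373, -2.058, -0.0]
ft_force: [-1.1, 1.3, 1.5]
grip_width: 0.101
```

Call:
move_arm --pt "0 0 0" --pt "0 0 0" --turn '[0,0]' --jaw '[-1,-1]'

```text
time: 18.15
position: [0.4514, 0.0212, 0.0355]
tool_rot: [-2.373, -2.058, 0.0]
ft_force: [-2.0, -0.1, 0.1]
grip_width: 0.101
```

Call:
move_arm --pt "0 0.015 -0.43" --pt "0 0.06 -0.86" --pt "0 0.135 -1.29" --pt "0 0.24 -1.71" --pt "0 0.374 -2.12" --turn '[0,0,0,0,0]' --jaw '[-1,-1,-1,-1,-1]'

```text
time: 18.65
position: [0.462, 0.0196, 0.1001]
tool_rot: [-2.372, -2.057, 0.002]
ft_force: [-2.1, 0.7, -2.6]
grip_width: 0.104
```

```bash
cat >> h.py <<'E'
P0=np.array([.4514,.0212,.0355]);W=np.array([.990,-.141])
def ang():
    s=ctrl.get_state();d=np.array(s['position'])-P0
    a=d[:2]@W;print('t %.2f'%s['time'],'fwd %.4f side %.4f up %.4f'%(a,d[:2]@[.141,.99],d[2]),'ang %.2f deg'%np.degrees(np.arctan2(d[2],.186-a)),'r %.4f'%np.hypot(d[2],.186-a),'grip %.3f'%s['grip_width'],'F',np.array(s['ft_force']))
E
python3 - <<'E'
from h import *
for k in range(3): ctrl.get_image('wrist');ang()
E
```

```text
t 18.70 fwd 0.0113 side -0.0000 up 0.0663 ang 20.77 deg r 0.1869 grip 0.102 F [-6.7851  1.2238  1.4774]
t 18.75 fwd 0.0109 side -0.0001 up 0.0653 ang 20.45 deg r 0.1868 grip 0.103 F [-4.6397  0.7669 -0.8935]
t 18.80 fwd 0.0106 side -0.0001 up 0.0646 ang 20.22 deg r 0.1869 grip 0.103 F [-4.7981  1.6259 -1.1955]
```

Call:
move_arm --pt "0 0.207 -0.5" --pt "0 0.457 -0.98" --pt "0 0.747 -1.436" --pt "0 1.077 -1.865" --pt "0 1.442 -2.264" --turn '[0,0,0,0,0]' --jaw '[-1,-1,-1,-1,-1]'

```text
time: 19.3
position: [0.5021, 0.0139, 0.1679]
tool_rot: [-2.368, -2.054, 0.009]
ft_force: [-13.0, 1.5, 7.0]
grip_width: 0.11
```

Call:
move_arm --pt "0 0 0" --pt "0 0 0" --pt "0 0 0" --pt "0 0 0" --pt "0 0 0" --turn '[0,0,0,0,0]' --jaw '[-1,-1,-1,-1,-1]'

```text
time: 19.8
position: [0.5021, 0.0139, 0.1679]
tool_rot: [-2.368, -2.054, 0.008]
ft_force: [-12.5, 1.9, 9.3]
grip_width: 0.099
```

```bash
python3 - <<'E'
from h import *
for k in range(3): s=ctrl.get_image('scene');ang()
for c in ('scene','top','wrist'):
    im=ctrl.get_image(c);cv2.imwrite(f'pics/f_{c}.png',im[:,:,::-1])
    hsv=cv2.cvtColor(im,cv2.COLOR_RGB2HSV);y=(hsv[...,0]>19)&(hsv[...,0]<32)&(hsv[...,1]>150)&(hsv[...,2]>130)
    n,l,st,ce=cv2.connectedComponentsWithStats(y.astype(np.uint8));print(c,[(ce[k].round(1),st[k,4]) for k in range(1,n) if st[k,4]>4][:12])
E
```

```text
t 19.85 fwd 0.0511 side -0.0001 up 0.1324 ang 44.47 deg r 0.1890 grip 0.106 F [-13.0812   2.6658   8.3084]
t 19.90 fwd 0.0511 side -0.0001 up 0.1324 ang 44.47 deg r 0.1890 grip 0.096 F [-12.7901   1.4845   9.1666]
t 19.95 fwd 0.0511 side -0.0001 up 0.1324 ang 44.46 deg r 0.1890 grip 0.101 F [-12.8972   1.7846   9.0306]
scene [(array([21. , 79.8]), np.int32(45)), (array([253.3,  95. ]), np.int32(123)), (array([199.9,  93.6]), np.int32(11)), (array([256.4, 117.8]), np.int32(5)), (array([486. , 147.3]), np.int32(64)), (array([412. , 175.8]), np.int32(10)), (array([407.6, 179.8]), np.int32(5))]
top [(array([590.4,  95.1]), np.int32(28)), (array([508.2, 224.7]), np.int32(21)), (array([357.6, 261.9]), np.int32(15)), (array([  8.8, 319.6]), np.int32(161))]
wrist [(array([312.1, 271. ]), np.int32(761)), (array([311.9, 379.4]), np.int32(175))]
```

```bash
python3 - <<'E'
from h import *
i=ctrl.camera_info('scene');E=i['extrinsics']
H=P0[:2]+.186*W;L=np.array([.141,.99])
def proj(P):
    c=(F@(E[:3,:3]@np.array(P).T+E[:3,3:])).T
    return cv2.projectPoints(c,np.zeros(3),np.zeros(3),i['intrinsics'],np.array(i['dist']))[0][:,0]
for r in (.115,.12,.125):
  print(r,[(a,proj([[*(H-L*.073-W*r*np.cos(np.radians(a))),.05+r*np.sin(np.radians(a))]])[0].round(1).tolist()) for a in (0,30,40,43,45,47,50,60)])
for f in ('scene0','f_scene'):
    im=cv2.imread(f'pics/{f}.png');hsv=cv2.cvtColor(im,cv2.COLOR_BGR2HSV)
    y=(hsv[...,0]>17)&(hsv[...,0]<34)&(hsv[...,1]>110)&(hsv[...,2]>110);y[:,:370]=0;y[:,440:]=0;y[:140]=0;y[260:]=0
    n,l,st,ce=cv2.connectedComponentsWithStats(y.astype(np.uint8),connectivity=8);print(f,[(ce[k].round(1).tolist(),st[k].tolist()) for k in range(1,n)])
im=cv2.imread('pics/f_scene.png')
a=cv2.resize(im[140:260,340:440],(500,600),interpolation=cv2.INTER_CUBIC)
w=cv2.imread('pics/f_wrist.png');b=cv2.resize(w[60:420,130:430],(300,360),interpolation=cv2.INTER_AREA)
o=np.zeros((600,800,3),np.uint8);o[:,:500]=a;o[:360,500:]=b
cv2.imwrite('pics/fin.png',o)
E
```

```text
0.115 [(0, [411.2, 218.6]), (30, [410.4, 192.1]), (40, [408.7, 182.7]), (43, [408.1, 180.0]), (45, [407.6, 178.2]), (47, [407.1, 176.4]), (50, [406.4, 173.7]), (60, [403.5, 165.3])]
0.12 [(0, [412.3, 219.8]), (30, [411.5, 192.1]), (40, [409.7, 182.3]), (43, [409.0, 179.4]), (45, [408.5, 177.5]), (47, [408.0, 175.6]), (50, [407.2, 172.8]), (60, [404.1, 164.1])]
0.125 [(0, [413.3, 221.1]), (30, [412.5, 192.1]), (40, [410.6, 181.8]), (43, [409.9, 178.8]), (45, [409.4, 176.8]), (47, [408.9, 174.8]), (50, [408.0, 171.9]), (60, [404.8, 162.8])]
scene0 [([410.1, 176.9], [407, 174, 7, 7, 25]), ([410.3, 220.6], [408, 219, 5, 4, 12]), ([394.8, 243.1], [376, 239, 39, 9, 52])]
f_scene [([372.9, 141.7], [371, 140, 7, 6, 15]), ([383.2, 152.2], [381, 150, 7, 7, 19]), ([402.9, 172.5], [397, 171, 12, 4, 14]), ([411.7, 175.8], [410, 174, 4, 5, 13]), ([376.7, 177.2], [370, 176, 14, 3, 16]), ([407.5, 180.0], [406, 179, 4, 3, 6]), ([376.0, 220.5], [376, 220, 1, 2, 2]), ([379.0, 224.0], [379, 224, 1, 1, 1]), ([379.0, 227.0], [379, 227, 1, 1, 1]), ([381.5, 228.0], [381, 228, 2, 1, 2]), ([371.5, 230.0], [371, 230, 2, 1, 2])]
```

View pics/fin.png

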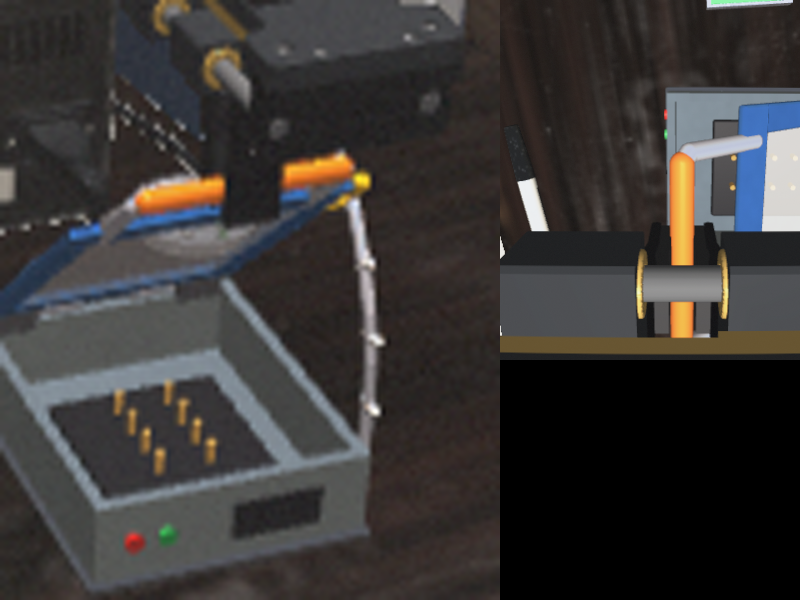

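The final picture shows the bar gripped, and the yellow pointer at crop (340,203) running into the long mark at (362,182). They're nearly in line, perhaps a degree low. There is a radial load of about 15 N, so I'll check the angle against the bar's own pixels in the scene camera.

```bash
cat > g.py <<'E'
from h import *
from scipy.optimize import least_squares
i=ctrl.camera_info('scene');E=i['extrinsics'];L=np.array([.141,.99]);H=P0[:2]+.186*W
def proj(P):
    c=(F@(E[:3,:3]@np.array(P).T+E[:3,3:])).T
    return cv2.projectPoints(c,np.zeros(3),np.zeros(3),i['intrinsics'],np.array(i['dist']))[0][:,0]
def bar(th,R_=.186,n=41):
    c=H-W*R_*np.cos(th);return proj([[*(c+L*s),.05+R_*np.sin(th)] for s in np.linspace(-.041,.041,n)])
def line(img):
    hsv=cv2.cvtColor(img,cv2.COLOR_BGR2HSV)
    m=(hsv[...,1]>120)&(hsv[...,0]>4)&(hsv[...,0]<22)&(hsv[...,2]>110);m[:,:362]=0;m[:,420:]=0;m[:165]=0;m[255:]=0
    m=cv2.morphologyEx(m.astype(np.uint8),cv2.MORPH_OPEN,np.ones((3,3)));v,u=np.nonzero(m);return u,v
def dev(img,th):
    u,v=line(img);b=bar(th);k=np.polyfit(b[:,0],b[:,1],1)
    return (v-np.polyval(k,u)).mean(),u.min(),u.max(),b[[0,-1]].round(1).tolist(),v.min(),v.max()
E
python3 - <<'E'
from g import *
print('shut',dev(cv2.imread('pics/scene0.png'),0))
im=cv2.imread('pics/f_scene.png')
for a in (41,43,44,45,46): print(a,dev(im,np.radians(a)))
E
```

```text
shut (np.float64(0.6696853438845637), np.int64(375), np.int64(415), [[412.4, 240.0], [375.0, 247.8]], np.int64(239), np.int64(250))
41 (np.float64(-3.991899292825252), np.int64(370), np.int64(410), [[407.7, 176.9], [369.0, 183.8]], np.int64(171), np.int64(181))
43 (np.float64(-0.6453876599905869), np.int64(370), np.int64(410), [[406.9, 173.7], [368.2, 180.6]], np.int64(171), np.int64(181))
44 (np.float64(1.01739836902378), np.int64(370), np.int64(410), [[406.5, 172.1], [367.8, 178.9]], np.int64(171), np.int64(181))
45 (np.float64(2.672165960235434), np.int64(370), np.int64(410), [[406.1, 170.6], [367.4, 177.3]], np.int64(171), np.int64(181))
46 (np.float64(4.3181453352934644), np.int64(370), np.int64(410), [[405.7, 169.0], [367.0, 175.8]], np.int64(171), np.int64(181))
```

All three checks give about 44°. I'll nudge up 4.5 mm and slightly forward, which also takes off radial load.

Call:
move_arm --pt "0 0 -0.05" --pt "0 0.02 -0.1" --pt "0 0.03 -0.15" --pt "0 0.03 -0.15" --pt "0 0.03 -0.15" --turn '[0,0,0,0,0]' --jaw '[-1,-1,-1,-1,-1]'

```text
time: 20.6
position: [0.5057, 0.0133, 0.1719]
tool_rot: [-2.372, -2.057, 0.002]
ft_force: [-5.5, 1.3, 3.2]
grip_width: 0.104
```

```bash
cat > m.py <<'E'
from g import *
for k in range(3): im=ctrl.get_image('scene')
ang();im=im[:,:,::-1].copy();cv2.imwrite('pics/g_scene.png',im)
for a in (44,45,46): print(a,dev(im,np.radians(a))[:3])
hsv=cv2.cvtColor(im,cv2.COLOR_BGR2HSV)
y=(hsv[...,0]>17)&(hsv[...,0]<34)&(hsv[...,1]>110)&(hsv[...,2]>110);y[:,:400]=0;y[:,420:]=0;y[:165]=0;y[190:]=0
v,u=np.nonzero(y);print([(a,b) for a,b in zip(u.tolist(),v.tolist())])
E
python3 m.py
```

```text
t 20.75 fwd 0.0548 side -0.0001 up 0.1363 ang 46.08 deg r 0.1892 grip 0.101 F [-5.7201  1.0351  1.3424]
44 (np.float64(-1.6233454656360555), np.int64(367), np.int64(409))
45 (np.float64(0.03401732145171204), np.int64(367), np.int64(409))
46 (np.float64(1.6825779201689195), np.int64(367), np.int64(409))
[(405, 169), (406, 169), (407, 169), (408, 169), (400, 170), (401, 170), (402, 170), (403, 170), (404, 170), (405, 170), (411, 174), (412, 174), (410, 175), (411, 175), (412, 175), (413, 175), (410, 176), (411, 176), (412, 176), (413, 176), (408, 177), (409, 177), (410, 177), (411, 177), (412, 177), (413, 177), (407, 178), (408, 178), (409, 178), (410, 178), (411, 178), (406, 179), (407, 179), (408, 179), (407, 180), (408, 180)]
```

By the bar's pixels the angle is now about 45.4°. The pointer and the yellow mark have merged into one continuous line, the force is down to about 6 N, and the grip is steady. I'll let it settle, check once more and hand in.

Call:
move_arm --pt "0 0 0" --pt "0 0 0" --pt "0 0 0" --pt "0 0 0" --pt "0 0 0" --turn '[0,0,0,0,0]' --jaw '[-1,-1,-1,-1,-1]'

```text
time: 21.25
position: [0.5056, 0.0134, 0.1718]
tool_rot: [-2.372, -2.057, 0.002]
ft_force: [-5.9, 1.5, 2.0]
grip_width: 0.103
```

```bash
python3 m.py && python3 - <<'E'
from h import *
im=ctrl.get_image('scene')
for t in ('module_red_center','module_green_center'): print(t,[(np.round(d['rect']),round(d['confidence'],2)) for d in ctrl.look_for('scene',t)[:1]])
ang();print(ctrl.close_job())
E
```

```text
t 21.40 fwd 0.0548 side -0.0002 up 0.1363 ang 46.09 deg r 0.1892 grip 0.104 F [-5.7298  2.5423  1.4688]
44 (np.float64(-1.6286014529769102), np.int64(367), np.int64(409))
45 (np.float64(0.02869953442227519), np.int64(367), np.int64(409))
46 (np.float64(1.6771986661728588), np.int64(367), np.int64(409))
[(406, 169), (407, 169), (408, 169), (400, 170), (401, 170), (402, 170), (403, 170), (404, 170), (405, 170), (411, 174), (412, 174), (410, 175), (411, 175), (412, 175), (413, 175), (410, 176), (411, 176), (412, 176), (413, 176), (408, 177), (409, 177), (410, 177), (411, 177), (412, 177), (413, 177), (407, 178), (408, 178), (409, 178), (410, 178), (411, 178), (406, 179), (407, 179), (408, 179), (408, 180)]
module_red_center [(array([215., 270.,  36.,  30.]), 0.77)]
module_green_center [(array([296., 247.,  37.,  20.]), 0.82)]
t 21.55 fwd 0.0547 side -0.0001 up 0.1363 ang 46.07 deg r 0.1892 grip 0.103 F [-5.4266  0.8059  1.6242]
the job is handed in; nothing more can be done
None
```

The job is handed in at about 21.5 s. The red and green modules are in their matching nests, both released with the guard still shut. The arm holds the guard by its orange bar at about 45°.

**Modules:** In the close pictures after release, both sit square inside their pockets with a gap all round. The green one met firm contact at the pocket-floor height. The red one slipped about 13 mm down in the fingers while being lifted, so I judged that it is fully down from its apparent size and a lighter contact.

**Guard angle:** The last checks differed slightly:
- Bar pixels in the scene picture gave about 45.4°, after correcting for the offset seen with the guard shut.
- The arm's own position gave about 46.1°. Its measured radius came out 3 mm too large, so I trust this figure less.
- The pointer and the long yellow mark show as one continuous line.

**Holding:** The pose stayed steady over the last second. A radial load of about 6 N remains on the fingers (it was about 15 N before the final correction).

I did not take a separate closing picture of the pen, coil, tweezers and dish. The gripper touched none of them that I could see.

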